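# Click the elephant blank onto the painting stand

### The arm

A 6-joint arm with a two-finger parallel gripper is mounted at the origin on the work surface. World frame = base frame: x ahead of the robot, y to its left, z up, the work surface at z = 0. Lengths are in m, angles in degrees, forces in N, time in s.
With the tool pointing down it reaches from about 0.4 to 0.825 m from the base axis. Payload 7 kg.
Tool frame: the origin (TCP) lies midway between the tips of the shut fingers; the grasp point (between the pads) lies 19 mm behind it (ctrl.hold_point_z is the distance from the TCP to the grasp point, in m); z points along the fingers, y is the line along which they close (so a half turn about z gives the same grasp; the last joint's range is limited). The gripper opens to 88 mm and grips with 3 to 60 N. Pads are 19 mm wide; open, the fingers measure 130 mm over their backs; the gripper's body (78 mm by 193 mm) begins 47 mm behind the grasp point.
Start: joints at [-46.862, 20.546, 0.682, 0, -70.136, -16.507], TCP at [0.303, -0.603, 0.227] pointing down, gripper open.
Joint ranges: [-176.03, 176.03], [-82.01, 121.73], [-58.28, 71.71], [-173.87, 95.51], [-174.79, -0.11], [-173.66, 173.66]. Speed limits (degrees/s): [136.94, 136.94, 172.46, 180, 180, 180].

### API

Orientations are given as [roll, pitch, yaw] about the fixed x, y, z axes, in that order (R = Rz(yaw) Ry(pitch) Rx(roll)).
In Python, from plant import ctrl gives the robot as it stands.
- The arm moves only by the tool apply_moves, never from a script. Its argument "deltas" is a list of rows, each an object with "fingers": the finger opening in mm, from 0 to 87.6; "delta_pos": the shift along the tool's x, y, z in mm, a list of three; "angular": the turn, a rotation vector about the tool's x, y, z in degrees, a list of three. A call has 1 to 10 rows; each row is the pose to reach, as a shift and turn from the pose commanded when the call began, along the tool's axes at that moment; what a row does not reach only later rows make up. A row lasts 1/10 s, in which the tool goes at most 50 mm and 8.59 degrees, less where a joint would pass 70% of its speed; a pose out of reach is approached as far as the arm can. A call with a gripper value outside its range is refused whole. The fingers move at their own pace and stop on an object; the grip force is fixed at half the most. Time passes only in rows, so rows that repeat a pose let the fingers close. It gives the time, the measured TCP pose, the force, the opening and the grip force at its end, in the units of the state.
- ctrl.get_obs(): the state, without advancing time (a new reading comes with each control period).
- ctrl.snapshot(name): name is "side" or "top" or "wrist"; returns the picture (420x560x3 uint8, red, green, blue); there is no depth.
- ctrl.camera_params(name): a dict with "fx", "fy", "cx", "cy" (pixels), "dist_coeffs" ([k1, k2, p1, p2, k3] as OpenCV has them; the pictures are not rectified), "cam_to_world" (4x4, takes a point from camera to world coordinates); the wrist camera has in their place "mount" (4x4, takes a point from camera to tool coordinates, whose origin is the TCP and whose axes are the flange's). Camera axes: x right, y up, looking along -z (the intrinsics and any distortion apply to the point x, -y, -z); pixel columns grow to the right and rows downward; lengths in m; the calibration is good to about 2 mm. A picture is of the moment at which its call begins: read the wrist's pose just before it. camera_params takes no time and is no camera call.
- ctrl.close_job(): hands the job in; it is judged then, once.
The state is a dict: "clock": time; "joint_pos": joint angles; "qvel": joint speeds; "tau": joint torques, N m; "tool_pos": TCP position; "orientation": TCP orientation; "force": force on the tool from outside, world axes, zero at the start; "moment": the same for the moment, N m; "opening": finger opening in m; "gripper_force": force on a finger pad.
Only numpy, scipy, OpenCV 4.12 (cv2) and the standard library are available. Lean on these libraries where they do the work, as an engineer would, in place of code of your own. Each camera call takes 0.05 s, during which the arm holds its last target. There are 200 camera calls.

### The job

Get the next elephant ready for painting: take the bare-wood elephant that stands on the steel square socket, set it upright over the square drive of the painting stand (facing any way that fits) and push it down until the spring balls click and the socket sits fully home on the stand's shoulder, then let go. Leave the other bare-wood elephant, the one without a socket, where it stands.

Things in the scene. Friction and masses are not known exactly. Their poses are not given: they have to be found in the camera images.
- blank: Elephant to mount: bare light wood on a dark steel square socket, 127 mm high, 0.28 to 0.45 kg. Origin: centre of the socket's underside; x to the head, y to its left, z up. Socket 60 x 60 mm outside, 40 tall; from below a blind 28 mm square bore, 36 deep, flats along x and y, mouth flared to 35, a dimple in each flat. Wooden plinth 84 x 46 mm at z 40 to 48, legs to z 72. Trunk to x = 86, tail to x = -48 mm.
- saddle (a point): Where to grip the elephant to mount: middle of its carved saddlecloth, 98 mm above the socket's underside, same axes. The cloth's flat sides lie 45 mm apart across y, x = -18 to +18, z = -14 to +18 mm from here. Below it the belly ends at z = -26 (40 mm wide). The ears start 27 mm ahead of here and reach 36 mm out either side.
- seat (a point): Centre of the painting stand's 60 mm square shoulder, 50 mm above the table: the socket's underside rests here when home. z up, x and y along the drive's flats; the socket fits at any quarter turn, 2 mm play a side. Two sprung balls 12 mm above here, on the drive's +x and -x faces, stop it about 12 mm short until pushed with 7 to 12 N (let go there, it tips), then click into the dimples.
- drive_top (a point): Top of the bright steel square drive that stands on that shoulder, 34 mm above it: 24 mm square for the lower 20 mm, then tapering to a 10 mm square at this point. The stand is dark steel, fixed to the table, round foot 110 mm across. The similar stand with a thin round pin and round shoulder is not used.
- plain: The other bare-wood elephant: same carving on a wooden plinth 84 x 46 x 8 mm, no socket, 87 mm high. Loose on the table among the others, to be left alone. Origin: centre of the plinth's underside; x to its head, z up.
Things that resemble listed ones, but are neither listed nor needed, are in the scene too. Leave any orange or purple look-alike of the blank alone.

How it is judged (in metres and radians):
On the way:
1. the socket is pushed home on the square drive by the gripper (within 6 mm of the shoulder, still touched by the fingers) (z of blank in the frame of seat between -0.006 and 0.006 m and horizontal distance between blank and seat below 0.01 m and contact force between the fingers and blank above 0.5 N), for 0.1 s.
At the end, for the whole second after the job is handed in: The elephant's socket is clicked home on the square drive: its underside within 6 mm of the shoulder's height, centred within 10 mm, upright within 10 degrees, at rest; the bare-wood elephant without a socket is within 30 mm of where it stood (z of blank in the frame of seat between -0.006 and 0.006 m and horizontal distance between blank and seat below 0.01 m and angle between blank's own z axis and vertical below 0.17 rad and linear speed of blank below 0.02 m/s and distance of plain from where it was at the start of the episode below 0.03 m); the robot touches nothing.
It fails at once if the bare-wood elephant without a socket is shifted by more than 30 mm (distance of plain from where it was at the start of the episode above 0.03 m).
It also fails if it takes over 38 s, if anything falls off the work surface, if the arm or the gripper's body presses on something with over 40 N, if the wrist force passes 120 N, or if a joint passes its speed limit or range.

## Working session

There is one attempt and no reset: what is moved stays moved. The work goes in short steps, Python scripts to look and compute and a tool call to move; the robot and the scene stay as the last step left them, time stands still between calls to the robot, and variables do not carry over. Pictures are saved under pics/ and viewed, at most 10 in all, crops included, and the job is handed in when it is done.

Besides the shell and the picture viewer there is one more tool, called after "Call:" as name(argument=value, ...) on one line, values as JSON. apply_moves: Moves the arm, as the interface text tells. Its arguments: {"type":"object","properties":{"deltas":{"type":"array"}},"required":["deltas"]}

```bash
mkdir -p pics; cat > h.py <<'E'
import numpy as np, cv2
from scipy.spatial.transform import Rotation as R
from plant import ctrl
def cam(name):
    p=ctrl.camera_params(name); K=np.array([[p['fx'],0,p['cx']],[0,p['fy'],p['cy']],[0,0,1.]]); d=np.array(p['dist_coeffs'],float)
    if name=='wrist':
        o=ctrl.get_obs(); T=np.eye(4); T[:3,:3]=R.from_euler('xyz',o['orientation'],degrees=True).as_matrix(); T[:3,3]=o['tool_pos']; T=T@np.array(p['mount'])
    else: T=np.array(p['cam_to_world'])
    return K,d,T
def ray(c,uv):
    K,d,T=c; q=cv2.undistortPoints(np.array([[uv]],float),K,d)[0,0]
    return T[:3,3],T[:3,:3]@np.array([q[0],-q[1],-1.])
def at_z(c,uv,z):
    o,v=ray(c,uv); return o+v*(z-o[2])/v[2]
def proj(c,P):
    K,d,T=c; q=(np.atleast_2d(P)-T[:3,3])@T[:3,:3]; q=q*[1,-1,-1]
    return cv2.projectPoints(q,np.zeros(3),np.zeros(3),K,d)[0][:,0]
def tri(obs):
    A=0;b=0
    for c,uv in obs:
        o,v=ray(c,uv); v=v/np.linalg.norm(v); M=np.eye(3)-np.outer(v,v); A=A+M;b=b+M@o
    return np.linalg.solve(A,b)
def snap(name,f):
    im=ctrl.snapshot(name)[:,:,::-1].copy(); cv2.imwrite('pics/'+f,im); return im
E
python3 - <<'E'
from h import *
for n in('top','side'):
    snap(n,n+'0.png'); print(n,cam(n)[2].round(3).tolist())
print(ctrl.get_obs())
E
```

```text
top [[-0.019, 0.999, -0.048, 0.368], [-1.0, -0.019, 0.01, 0.004], [0.009, 0.049, 0.999, 1.357], [0.0, 0.0, 0.0, 1.0]]
side [[0.903, 0.3, -0.307, 0.001], [-0.429, 0.623, -0.654, -0.962], [-0.005, 0.722, 0.691, 1.117], [0.0, 0.0, 0.0, 1.0]]
{'clock': 0.1, 'joint_pos': array([-4.68597146e+01,  2.05880711e+01,  6.39203225e-01, -1.61588739e-02,
       -7.01355467e+01, -1.65057978e+01]), 'qvel': array([ 0.02243322, -0.08271132,  0.13429848,  0.13706779, -0.039788  ,
        0.08475452]), 'tau': array([-1.42640565e-03, -5.84165347e+01,  2.93751580e+01,  7.01544285e+00,
        1.01456948e-02, -5.35335744e-05]), 'tool_pos': array([ 0.302365  , -0.6030093 ,  0.22571435]), 'orientation': array([ 1.79914748e+02, -9.42004393e-03, -1.53371007e+02]), 'force': array([0.2388029 , 0.22691655, 0.24495625]), 'moment': array([-0.0401745 ,  0.02188944, -0.01177527]), 'gripper_force': 0.0, 'opening': 0.08753042041930086}
```

View pics/top0.png

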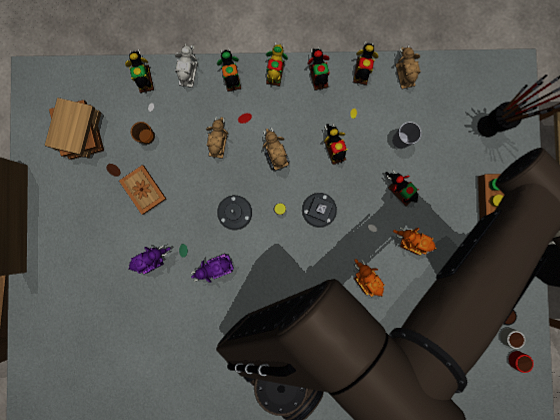

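View pics/side0.png

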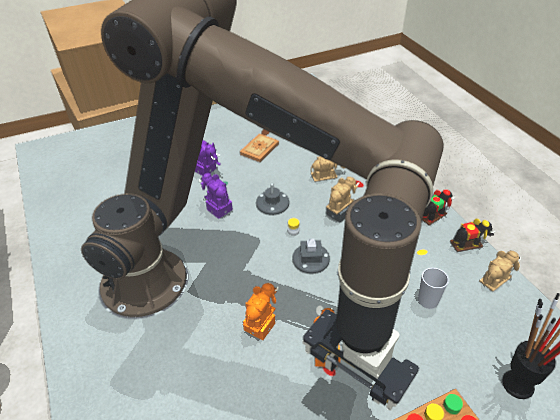

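Bare-wood candidates are top (217,137), (276,150) and (406,67), which are side (323,168), (342,193) and (500,268). The one at top (276,150), side (342,193) seems to stand on a dark socket. The square drive is at top (320,210), side (311,250). I'll confirm with an enlarged crop.

```bash
python3 - <<'E'
from h import *
a=cv2.imread('pics/side0.png')[145:275,250:380]; b=cv2.imread('pics/top0.png')[115:235,200:350]
a=cv2.resize(a,(390*600//600,390),interpolation=cv2.INTER_CUBIC); b=cv2.resize(b,(400,320),interpolation=cv2.INTER_CUBIC)
c=np.zeros((400,800,3),np.uint8); c[:390,:390]=a; c[:320,400:]=b; cv2.imwrite('pics/crop0.png',c)
t=cam('top')
for n,uv,z in[('A',(217,137),.08),('B',(276,150),.12),('C',(406,67),.08),('sq',(320,209),.084),('rd',(234,211),.05)]: print(n,at_z(t,uv,z).round(3))
s=cam('side')
for n,uv,z in[('B',(342,193),.08),('sq',(311,243),.084)]: print(n,at_z(s,uv,z).round(3))
E
```

```text
A [0.678 0.176 0.08 ]
B [ 0.627 -0.001  0.12 ]
C [ 0.883 -0.402  0.08 ]
sq [ 0.455 -0.129  0.084]
rd [0.456 0.131 0.05 ]
B [0.638 0.004 0.08 ]
sq [ 0.453 -0.144  0.084]
```

View pics/crop0.png

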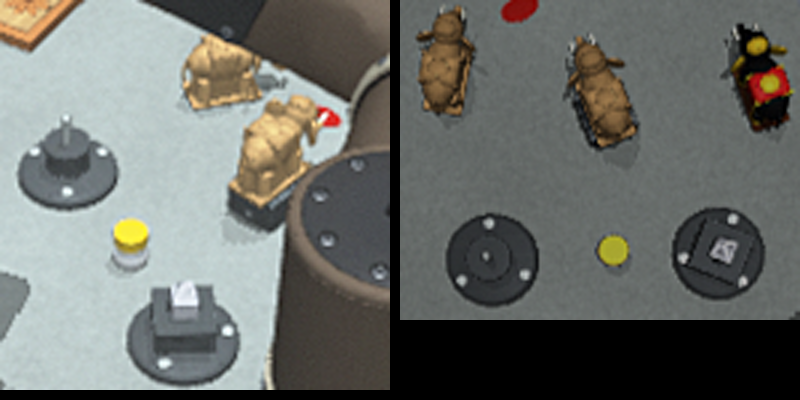

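The crop confirms it: the elephant at crop-left (262,160) sits on a dark steel socket, which is the blank. The one behind it at (222,70) has only a wooden plinth, so it is "plain". The square drive is the lower stand at (185,300). I'll move above the blank and look from close by.

```bash
cat >> h.py <<'E'
def plan(pos,yaw):
    "delta in tool axes (mm), turn rotvec (deg), from measured pose to tool-down pose"
    o=ctrl.get_obs(); A=R.from_euler('xyz',o['orientation'],degrees=True); B=R.from_euler('xyz',[180,0,yaw],degrees=True)
    return (A.inv().apply(np.array(pos)-o['tool_pos'])*1000).round(1), (A.inv()*B).as_rotvec(degrees=True).round(2)
E
python3 - <<'E'
from h import *
p=ctrl.camera_params('wrist'); print(np.array(p['mount']).round(3),p['fx'])
print(plan([.63,0,.26],-166), plan([.58,-.02,.26],-166))
E
```

```text
[[-0.     0.953  0.302  0.083]
 [ 1.     0.     0.    -0.001]
 [ 0.     0.302 -0.953 -0.159]
 [ 0.     0.     0.     1.   ]] 335.36705469460463
(array([-563.2,  392.2,  -33.8]), array([ 0.08, -0.02, 12.63])) (array([-509.5,  396.8,  -33.8]), array([ 0.08, -0.02, 12.63]))
```

Call:
apply_moves(deltas=[{"fingers": 87, "delta_pos": [-560, 392, -30], "angular": [0, 0, 12.6]}, {"fingers": 87, "delta_pos": [-560, 392, -30], "angular": [0, 0, 12.6]}, {"fingers": 87, "delta_pos": [-560, 392, -30], "angular": [0, 0, 12.6]}, {"fingers": 87, "delta_pos": [-560, 392, -30], "angular": [0, 0, 12.6]}, {"fingers": 87, "delta_pos": [-560, 392, -30], "angular": [0, 0, 12.6]}, {"fingers": 87, "delta_pos": [-560, 392, -30], "angular": [0, 0, 12.6]}, {"fingers": 87, "delta_pos": [-560, 392, -30], "angular": [0, 0, 12.6]}, {"fingers": 87, "delta_pos": [-560, 392, -30], "angular": [0, 0, 12.6]}, {"fingers": 87, "delta_pos": [-560, 392, -30], "angular": [0, 0, 12.6]}, {"fingers": 87, "delta_pos": [-560, 392, -30], "angular": [0, 0, 12.6]}])

```text
clock: 1.1
tool_pos: [0.5398, -0.1629, 0.2485]
orientation: [180.0, -0.0, -166.0]
force: [0.7, -1.2, 0.3]
opening: 0.0869
gripper_force: 0.0
```

```bash
python3 - <<'E'
from h import *
print(ctrl.get_obs()['clock'],ctrl.get_obs()['tool_pos'],ctrl.get_obs()['orientation'],plan([.63,0,.255],-166))
E
```

```text
1.1 [ 0.53976904 -0.16293335  0.24847866] [ 1.79991382e+02 -1.84934799e-03 -1.65961963e+02] (array([-127.1,  136.2,   -6.5]), array([ 0.01, -0.  ,  0.04]))
```

Call:
apply_moves(deltas=[{"fingers": 87, "delta_pos": [-127, 136, -6], "angular": [0, 0, 0]}, {"fingers": 87, "delta_pos": [-127, 136, -6], "angular": [0, 0, 0]}, {"fingers": 87, "delta_pos": [-127, 136, -6], "angular": [0, 0, 0]}, {"fingers": 87, "delta_pos": [-127, 136, -6], "angular": [0, 0, 0]}, {"fingers": 87, "delta_pos": [-127, 136, -6], "angular": [0, 0, 0]}, {"fingers": 87, "delta_pos": [-127, 136, -6], "angular": [0, 0, 0]}, {"fingers": 87, "delta_pos": [-127, 136, -6], "angular": [0, 0, 0]}])

```text
clock: 1.8
tool_pos: [0.629, -0.0029, 0.2541]
orientation: [-180.0, -0.0, -166.0]
force: [0.6, 0.2, 0.2]
opening: 0.0868
gripper_force: 0.0
```

```bash
python3 - <<'E'
from h import *
o=ctrl.get_obs();print(o['clock'],o['tool_pos'],o['orientation'])
c=cam('wrist'); np.save('w1.npy',np.array([c[0],c[2][:3,:3]]),); np.save('w1o.npy',c[2])
im=snap('wrist','w1.png'); 
# predicted saddle, socket corners
print(proj(c,[[.63,0,.127],[.63,0,.04],[.63,0,0]]))
im2=snap('side','s1.png'); cv2.imwrite('pics/w1b.png',cv2.resize(im,(800,600),interpolation=cv2.INTER_CUBIC))
E
```

```text
1.8 [ 0.62904569 -0.00286082  0.25410386] [-1.79999450e+02 -4.82712163e-02 -1.65987563e+02]
[[284.78775795 203.72508008]
 [283.94961111 182.12599598]
 [283.67557401 175.07047223]]
```

View pics/w1b.png

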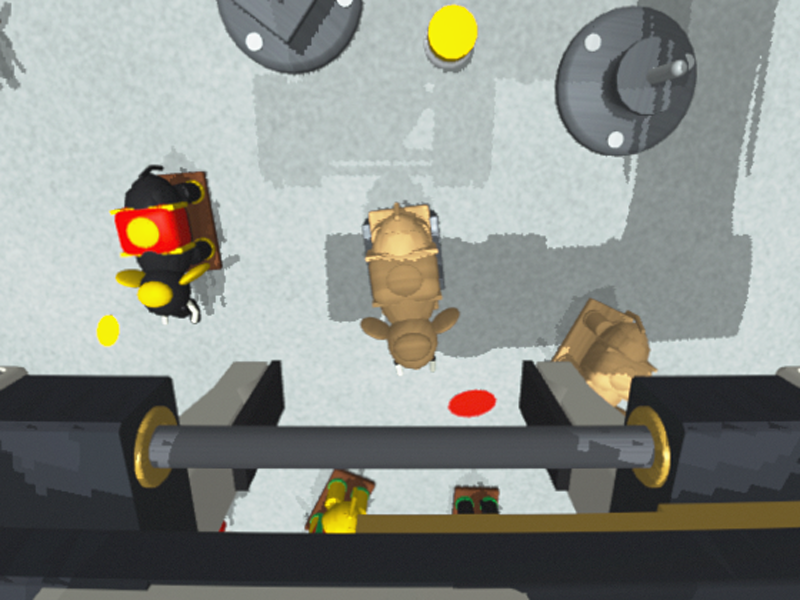

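The picture is 800x600. The blank's rear plinth corners are at (370,208) and (430,205), the cloth centre at (404,280), ear tips at (363,328) and (459,318). Plain is well to the right at (610,350). The square stand is at the top left.

```bash
python3 - <<'E'
from h import *
c=cam('wrist')
f=lambda u,z:at_z(c,(u[0]*.7,u[1]*.7),z)
a,b=f((370,208),.048),f((430,205),.048); print('plinth',a,b,np.linalg.norm(a-b))
v=a-b  # a is right? compute yaw
print('yaw plinth y', np.degrees(np.arctan2(*(b-a)[1::-1]))-90)
l,r=f((363,328),.105),f((459,318),.105);print('ears',l,r,np.linalg.norm(l-r),np.degrees(np.arctan2(*(r-l)[1::-1]))-90)
print('cloth',f((404,280),.116))
for yaw in(10,12,14,16):
  y=np.radians(yaw);x=np.array([np.cos(y),np.sin(y),0]); print(yaw,(a+b)/2+.042*x, (l+r)/2-.03*x)
im=cv2.imread('pics/w1.png')[130:270,230:345]
cv2.imwrite('pics/w1c.png',cv2.resize(im,None,fx=4.2,fy=4.2,interpolation=cv2.INTER_CUBIC))
E
```

```text
plinth [ 0.59607063 -0.03678389  0.048     ] [0.58299264 0.00656347 0.048     ] 0.045277220854305716
yaw plinth y 16.788674033264954
ears [ 0.66949368 -0.02132937  0.105     ] [0.64655978 0.04070236 0.105     ] 0.06613545694252193 20.289976037017524
cloth [ 0.62671113 -0.00304797  0.116     ]
10 [ 0.63089356 -0.00781699  0.048     ] [0.6284825  0.00447705 0.105     ]
12 [ 0.63061383 -0.00637792  0.048     ] [0.6286823  0.00344914 0.105     ]
14 [ 0.63028406 -0.00494949  0.048     ] [0.62891786 0.00242884 0.105     ]
16 [ 0.62990463 -0.00353344  0.048     ] [0.62918888 0.00141737 0.105     ]
```

View pics/w1c.png

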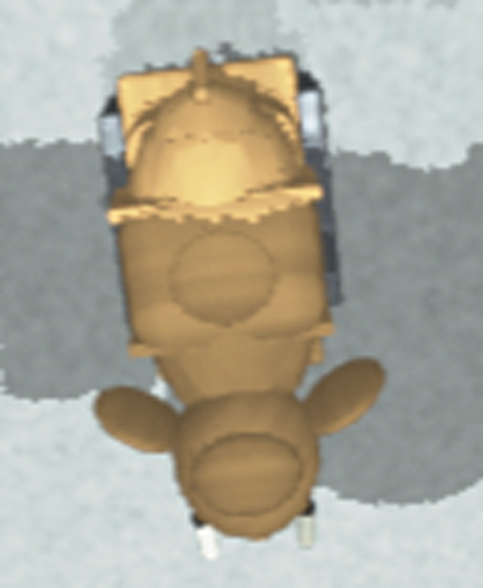

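```bash
python3 - <<'E'
from h import *
c=cam('wrist')
f=lambda u,z:at_z(c,(230+u[0]/4.2-.5,130+u[1]/4.2-.5),z)
yaw=lambda a,b:np.degrees(np.arctan2(*(b-a)[1::-1]))
for n,a,b,z in[('plinth',(118,75),(295,57),.048),('rear',(110,215),(320,190),.1),('front',(130,350),(330,327),.1),('ears',(97,402),(384,370),.1)]:
  A,B=f(a,z),f(b,z); print(n,((A+B)/2).round(4),np.linalg.norm(A-B).round(4),yaw(A,B)-90)
print('axis',yaw(f((215,202),.1),f((230,338),.1)),f((222,270),.1), 'sock',yaw(f((105,105),.04),f((150,390),.04)),f((222,270),.122))
E
```

```text
plinth [ 0.5906 -0.0164  0.048 ] 0.0456 19.702883196951944
rear [ 0.6139 -0.0083  0.1   ] 0.0479 20.868606458088195
front [0.6444 0.0029 0.1   ] 0.047 20.837985709200893
ears [0.6552 0.0081 0.1   ] 0.0681 20.702131440828197
axis 20.132893392579508 [ 0.62883856 -0.00286793  0.1       ] sock 21.643711384512283 [ 0.62325036 -0.00435664  0.122     ]
```

```bash
python3 - <<'E'
from h import *
print(plan([.6295,-.0022,.079],-159.5))
E
```

```text
(array([ -0.6,   1. , 175.6]), array([ 0.  ,  0.  , -6.54]))
```

Call:
apply_moves(deltas=[{"fingers": 87, "delta_pos": [-0.6, 0, 0], "angular": [0, 0, -6.5]}, {"fingers": 87, "delta_pos": [-0.6, 0, 40], "angular": [0, 0, -6.5]}, {"fingers": 87, "delta_pos": [-0.6, 0, 80], "angular": [0, 0, -6.5]}, {"fingers": 87, "delta_pos": [-0.6, 0, 115], "angular": [0, 0, -6.5]}, {"fingers": 87, "delta_pos": [-0.6, 0, 145], "angular": [0, 0, -6.5]}, {"fingers": 87, "delta_pos": [-0.6, 0, 165], "angular": [0, 0, -6.5]}, {"fingers": 87, "delta_pos": [-0.6, 0, 175], "angular": [0, 0, -6.5]}, {"fingers": 87, "delta_pos": [-0.6, 0, 175], "angular": [0, 0, -6.5]}])

```text
clock: 2.7
tool_pos: [0.6294, -0.0031, 0.0785]
orientation: [180.0, -0.1, -159.5]
force: [-0.1, 0.2, 0.3]
opening: 0.0868
gripper_force: 0.0
```

Call:
apply_moves(deltas=[{"fingers": 30, "delta_pos": [0, 0, 0], "angular": [0, 0, 0]}, {"fingers": 30, "delta_pos": [0, 0, 0], "angular": [0, 0, 0]}, {"fingers": 30, "delta_pos": [0, 0, 0], "angular": [0, 0, 0]}, {"fingers": 30, "delta_pos": [0, 0, 0], "angular": [0, 0, 0]}, {"fingers": 30, "delta_pos": [0, 0, 0], "angular": [0, 0, 0]}, {"fingers": 30, "delta_pos": [0, 0, 0], "angular": [0, 0, 0]}, {"fingers": 30, "delta_pos": [0, 0, 0], "angular": [0, 0, 0]}, {"fingers": 30, "delta_pos": [0, 0, 0], "angular": [0, 0, 0]}])

```text
clock: 3.5
tool_pos: [0.6302, -0.002, 0.0796]
orientation: [180.0, 0.0, -159.5]
force: [-1.2, 0.5, 2.6]
opening: 0.0454
gripper_force: 30.0
```

Good grip: the opening is 45.4 mm against a 45 mm cloth. I'll lift, and move toward the stand.

Call:
apply_moves(deltas=[{"fingers": 30, "delta_pos": [0, 0, -20], "angular": [0, 0, 0]}, {"fingers": 30, "delta_pos": [0, 0, -60], "angular": [0, 0, 0]}, {"fingers": 30, "delta_pos": [0, 0, -100], "angular": [0, 0, 0]}, {"fingers": 30, "delta_pos": [0, 0, -125], "angular": [0, 0, 0]}, {"fingers": 30, "delta_pos": [0, 0, -130], "angular": [0, 0, 0]}, {"fingers": 30, "delta_pos": [0, 0, -130], "angular": [0, 0, 0]}])

```text
clock: 4.1
tool_pos: [0.6298, -0.002, 0.209]
orientation: [180.0, 0.0, -159.5]
force: [-1.0, 0.0, -4.3]
opening: 0.0449
gripper_force: 30.0
```

```bash
python3 - <<'E'
from h import *
o=ctrl.get_obs(); print(o['clock'],o['force'],o['joint_pos'],o['opening'],o['tool_pos'])
print(plan([.56,-.11,.21],166))
E
```

```text
4.1 [-9.51364088e-01  2.88210543e-03 -4.34962813e+00] [ 1.75213767e+01  1.69934171e+01 -6.79523526e+00 -4.28991853e-02
 -6.62111380e+01 -8.69957878e+01] 0.04494876572231713 [ 0.6298099  -0.00202323  0.20896124]
(array([103.2, -76.7,  -1.1]), array([ 4.000e-02, -1.000e-02,  3.451e+01]))
```

Call:
apply_moves(deltas=[{"fingers": 30, "delta_pos": [25, -19, 0], "angular": [0, 0, 8]}, {"fingers": 30, "delta_pos": [50, -38, 0], "angular": [0, 0, 16]}, {"fingers": 30, "delta_pos": [75, -57, 0], "angular": [0, 0, 24]}, {"fingers": 30, "delta_pos": [95, -70, 0], "angular": [0, 0, 31]}, {"fingers": 30, "delta_pos": [103, -77, 0], "angular": [0, 0, 34.5]}, {"fingers": 30, "delta_pos": [103, -77, 0], "angular": [0, 0, 34.5]}, {"fingers": 30, "delta_pos": [103, -77, 0], "angular": [0, 0, 34.5]}])

```text
clock: 4.8
tool_pos: [0.5599, -0.1104, 0.2076]
orientation: [-180.0, -0.2, 166.1]
force: [0.2, 1.4, -4.9]
opening: 0.0449
gripper_force: 30.0
```

```bash
python3 - <<'E'
from h import *
o=ctrl.get_obs();print(o['clock'],o['tool_pos'],o['orientation'],o['force'])
c=cam('wrist'); im=snap('wrist','w2.png')
p=proj(c,[[.455,-.135,.084],[.455,-.135,.05]]); print(p)
u,v=p[1]; x0=int(max(0,min(560-160,u-80))); y0=int(max(0,min(420-120,v-60))); print(x0,y0)
cv2.imwrite('pics/w2c.png',cv2.resize(im[y0:y0+120,x0:x0+160],(800,600),interpolation=cv2.INTER_CUBIC))
E
```

```text
4.8 [ 0.55993206 -0.1103599   0.20758064] [-1.79969193e+02 -1.57426279e-01  1.66073155e+02] [ 0.2069666   1.39247067 -4.87687255]
[[220.31108269  86.95157748]
 [226.91150193  88.96368202]]
146 28
```

View pics/w2c.png

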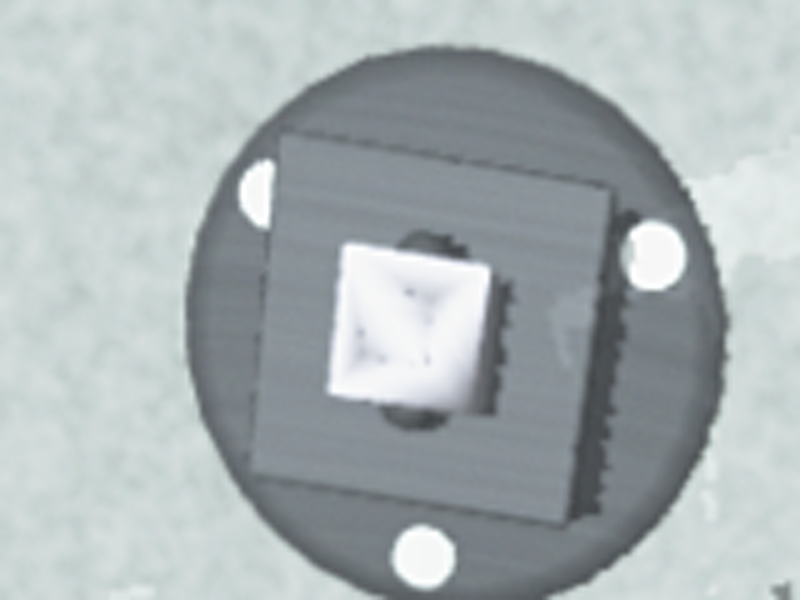

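The crop shows the shoulder's corners at (280,130), (612,187), (568,525) and (252,473). The drive's square edge (z 70 mm) is at (342,243), (490,265), (475,412) and (330,397).

```bash
python3 - <<'E'
from h import *
c=cam('wrist')
f=lambda u,z:at_z(c,(146+(u[0]+.5)/5-.5,28+(u[1]+.5)/5-.5),z)
for n,q,z in[('sh',[(280,130),(612,187),(568,525),(252,473)],.05),('dr',[(342,243),(490,265),(475,412),(330,397)],.07)]:
  P=np.array([f(u,z) for u in q]); e=np.roll(P,-1,0)-P; print(n,P.mean(0).round(4),(P[::2].mean(0)-P[1::2].mean(0)).round(4),np.linalg.norm(e,axis=1).round(4),np.degrees(np.arctan2(e[:,1],e[:,0])).round(1)%90)
s=cam('side');im=snap('side','s2.png'); print(proj(s,[[.455,-.137,.084],[.455,-.137,.05]]))
E
```

```text
sh [ 0.4607 -0.1324  0.05  ] [0.     0.0001 0.    ] [0.0585 0.0588 0.0587 0.0588] [66.8 67.5 66.8 67.3]
dr [ 0.4608 -0.1327  0.07  ] [-0.0005  0.0002  0.    ] [0.0247 0.0238 0.0247 0.0248] [67.9 68.2 70.2 68.2]
[[310.37080964 241.13815948]
 [310.07000261 249.1669399 ]]
```

```bash
python3 - <<'E'
from h import *
print(plan([.461,-.1325,.185],157.1))
E
```

```text
(array([ 91.2, -45.8,  23.4]), array([-0.03, -0.1 ,  9.02]))
```

Call:
apply_moves(deltas=[{"fingers": 30, "delta_pos": [30, -15, 0], "angular": [0, 0, 5]}, {"fingers": 30, "delta_pos": [60, -30, 0], "angular": [0, 0, 9]}, {"fingers": 30, "delta_pos": [85, -42, 0], "angular": [0, 0, 9]}, {"fingers": 30, "delta_pos": [91, -46, 10], "angular": [0, 0, 9]}, {"fingers": 30, "delta_pos": [91, -46, 23], "angular": [0, 0, 9]}, {"fingers": 30, "delta_pos": [91, -46, 23], "angular": [0, 0, 9]}, {"fingers": 30, "delta_pos": [91, -46, 23], "angular": [0, 0, 9]}, {"fingers": 30, "delta_pos": [91, -46, 23], "angular": [0, 0, 9]}])

```text
clock: 5.7
tool_pos: [0.4621, -0.1328, 0.1867]
orientation: [-180.0, 0.0, 157.1]
force: [0.6, -0.1, -5.2]
opening: 0.0447
gripper_force: 30.0
```

```bash
python3 - <<'E'
from h import *
o=ctrl.get_obs();print(o['clock'],o['tool_pos'],o['orientation'],o['force'],plan([.461,-.1325,.15],157.1))
im=snap('side','s3.png'); cv2.imwrite('pics/s3c.png',cv2.resize(im[160:300,210:400],(800,590),interpolation=cv2.INTER_CUBIC))
E
```

```text
5.7 [ 0.46212283 -0.13279777  0.18671255] [-1.79996712e+02  2.01441581e-02  1.57078853e+02] [ 0.57249074 -0.12960123 -5.16626529] (array([ 1.2, -0.2, 36.7]), array([-0.  ,  0.02, -0.02]))
```

View pics/s3c.png

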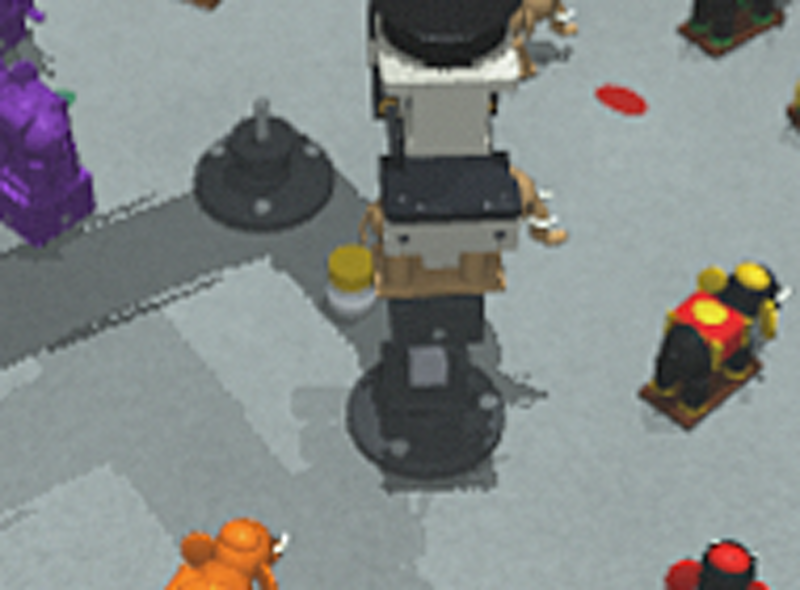

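The socket hangs upright, with its underside at about (435,335) in the crop, over the drive at (430,362). Now lowering gently.

Call:
apply_moves(deltas=[{"fingers": 30, "delta_pos": [1, 0, 10], "angular": [0, 0, 0]}, {"fingers": 30, "delta_pos": [1, 0, 20], "angular": [0, 0, 0]}, {"fingers": 30, "delta_pos": [1, 0, 26], "angular": [0, 0, 0]}, {"fingers": 30, "delta_pos": [1, 0, 32], "angular": [0, 0, 0]}, {"fingers": 30, "delta_pos": [1, 0, 36], "angular": [0, 0, 0]}, {"fingers": 30, "delta_pos": [1, 0, 36], "angular": [0, 0, 0]}])

```text
clock: 6.35
tool_pos: [0.46, -0.1327, 0.1498]
orientation: [-180.0, -0.1, 157.0]
force: [-0.1, 0.7, -4.7]
opening: 0.0449
gripper_force: 30.0
```

Call:
apply_moves(deltas=[{"fingers": 30, "delta_pos": [0, 0, 3], "angular": [0, 0, 0]}, {"fingers": 30, "delta_pos": [0, 0, 6], "angular": [0, 0, 0]}, {"fingers": 30, "delta_pos": [0, 0, 9], "angular": [0, 0, 0]}, {"fingers": 30, "delta_pos": [0, 0, 11], "angular": [0, 0, 0]}, {"fingers": 30, "delta_pos": [0, 0, 13], "angular": [0, 0, 0]}, {"fingers": 30, "delta_pos": [0, 0, 13], "angular": [0, 0, 0]}])

```text
clock: 6.95
tool_pos: [0.4604, -0.1327, 0.1378]
orientation: [-180.0, 0.0, 157.0]
force: [-2.4, 0.4, 1.8]
opening: 0.0449
gripper_force: 30.0
```

Call:
apply_moves(deltas=[{"fingers": 30, "delta_pos": [0, 0, 2], "angular": [0, 0, 0]}, {"fingers": 30, "delta_pos": [0, 0, 4], "angular": [0, 0, 0]}, {"fingers": 30, "delta_pos": [0, 0, 6], "angular": [0, 0, 0]}, {"fingers": 30, "delta_pos": [0, 0, 8], "angular": [0, 0, 0]}, {"fingers": 30, "delta_pos": [0, 0, 8], "angular": [0, 0, 0]}])

```text
clock: 7.45
tool_pos: [0.4611, -0.1327, 0.1297]
orientation: [180.0, 0.1, 157.1]
force: [0.4, -0.7, -0.6]
opening: 0.0449
gripper_force: 30.0
```

Call:
apply_moves(deltas=[{"fingers": 30, "delta_pos": [0, 0, 1], "angular": [0, 0, 0]}, {"fingers": 30, "delta_pos": [0, 0, 2], "angular": [0, 0, 0]}, {"fingers": 30, "delta_pos": [0, 0, 3], "angular": [0, 0, 0]}, {"fingers": 30, "delta_pos": [0, 0, 3], "angular": [0, 0, 0]}])

```text
clock: 7.85
tool_pos: [0.4626, -0.1333, 0.1291]
orientation: [180.0, 0.3, 157.1]
force: [-2.7, -1.2, 17.6]
opening: 0.045
gripper_force: 30.0
```

```bash
python3 - <<'E'
from h import *
o=ctrl.get_obs();print(o['force'],o['tool_pos'])
im=snap('side','s4.png'); cv2.imwrite('pics/s4c.png',cv2.resize(im[190:280,260:380],(800,600),interpolation=cv2.INTER_CUBIC))
E
```

```text
[-2.70356933 -1.18764766 17.58223084] [ 0.46264258 -0.13334534  0.12912803]
```

View pics/s4c.png

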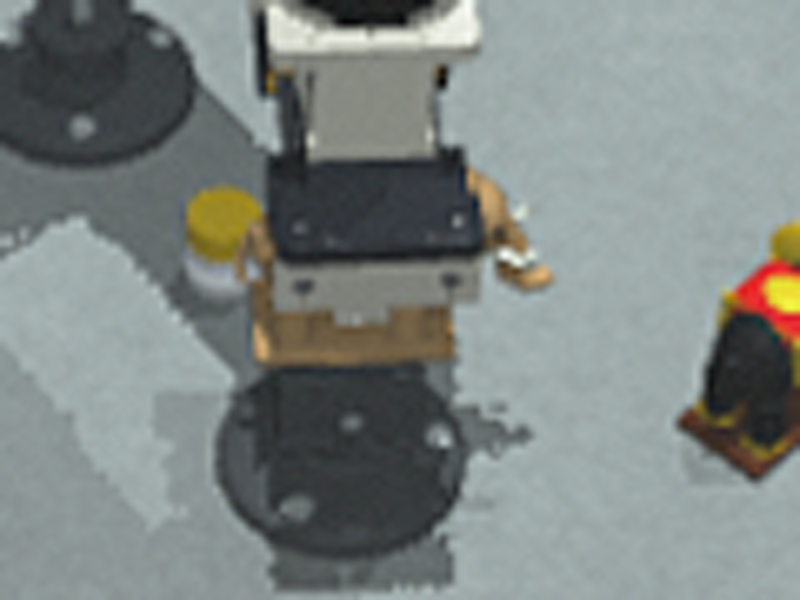

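The bright drive is hidden and the socket block meets the shoulder at (345,450). The stop is firm, 17.6 N upward at TCP z 0.129, so it is home. I'll unload, release and retreat.

Call:
apply_moves(deltas=[{"fingers": 30, "delta_pos": [0, 0, -2], "angular": [0, 0, 0]}, {"fingers": 30, "delta_pos": [0, 0, -2], "angular": [0, 0, 0]}, {"fingers": 87, "delta_pos": [0, 0, -2], "angular": [0, 0, 0]}, {"fingers": 87, "delta_pos": [0, 0, -2], "angular": [0, 0, 0]}, {"fingers": 87, "delta_pos": [0, 0, -2], "angular": [0, 0, 0]}, {"fingers": 87, "delta_pos": [0, 0, -2], "angular": [0, 0, 0]}, {"fingers": 87, "delta_pos": [0, 0, -2], "angular": [0, 0, 0]}, {"fingers": 87, "delta_pos": [0, 0, -2], "angular": [0, 0, 0]}, {"fingers": 87, "delta_pos": [0, 0, -2], "angular": [0, 0, 0]}])

```text
clock: 8.8
tool_pos: [0.4604, -0.1326, 0.1284]
orientation: [-180.0, -0.0, 157.0]
force: [-0.1, 0.0, -0.0]
opening: 0.0864
gripper_force: 0.0
```

Call:
apply_moves(deltas=[{"fingers": 87, "delta_pos": [0, 0, -15], "angular": [0, 0, 0]}, {"fingers": 87, "delta_pos": [0, 0, -40], "angular": [0, 0, 0]}, {"fingers": 87, "delta_pos": [0, 0, -80], "angular": [0, 0, 0]}, {"fingers": 87, "delta_pos": [0, 0, -120], "angular": [0, 0, 0]}, {"fingers": 87, "delta_pos": [0, 0, -150], "angular": [0, 0, 0]}, {"fingers": 87, "delta_pos": [-60, 0, -150], "angular": [0, 0, 0]}, {"fingers": 87, "delta_pos": [-60, 0, -150], "angular": [0, 0, 0]}, {"fingers": 87, "delta_pos": [-60, 0, -150], "angular": [0, 0, 0]}, {"fingers": 87, "delta_pos": [-60, 0, -150], "angular": [0, 0, 0]}, {"fingers": 87, "delta_pos": [-60, 0, -150], "angular": [0, 0, 0]}])

```text
clock: 9.8
tool_pos: [0.5148, -0.1559, 0.2782]
orientation: [-180.0, -0.0, 157.0]
force: [0.1, 0.1, 0.8]
opening: 0.0867
gripper_force: 0.0
```

```bash
python3 - <<'E'
from h import *
o=ctrl.get_obs();print(o['clock'],o['force'],o['tool_pos'],o['opening'])
im=snap('side','s5.png'); cv2.imwrite('pics/s5c.png',cv2.resize(im[150:300,230:430],(800,600),interpolation=cv2.INTER_CUBIC))
E
```

```text
9.8 [0.05524843 0.08382881 0.77336422] [ 0.51483054 -0.15587585  0.27823204] 0.0867411363239085
```

View pics/s5c.png

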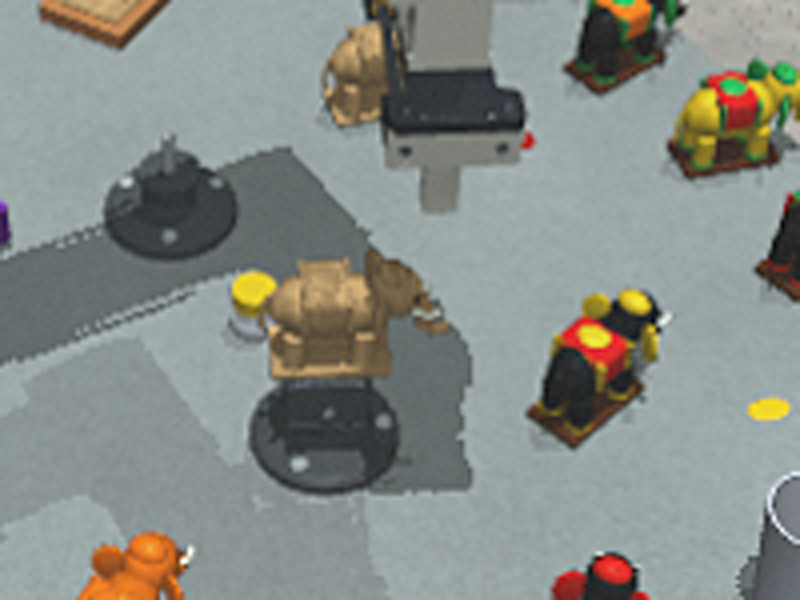

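The elephant stands upright and level on the stand at (330,330). Plain is untouched at (360,80), and the gripper is clear.

```bash
python3 -c "
from plant import ctrl
print(ctrl.close_job())"
```

```text
the job is handed in; nothing more can be done
None
```

The socketed bare-wood elephant is clicked home on the square drive and released upright, the plain elephant was not touched, and the job was handed in at about 10 s; the hand-in returned no verdict.

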